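# Reset and restart from the bench console

### The arm

A 6-joint arm with a two-finger parallel gripper is mounted at the origin on a cart in front of the work surface, level with it; the furniture and walls round the work are solid. World frame = base frame: x ahead of the robot, y to its left, z up, the work surface at z = 0. Lengths are in mm, angles in rad, forces in N, time in s.
With the tool pointing down it reaches from about 275 to 725 mm from the base axis. Payload 5.6 kg.
Tool frame: the origin (TCP) lies midway between the tips of the shut fingers; the grasp point (between the pads) lies grip_depth behind it (grip_depth is the distance from the TCP to the grasp point, in mm); z points along the fingers, y is the direction in which the jaws open and shut (so a half turn about z gives the same grasp; the last joint's range is limited). The gripper opens to 85 mm and grips with 20 to 120 N. Pads are 22 mm wide; open, the fingers measure 114 mm over their backs; the gripper's body (76 mm by 85 mm) begins 54 mm behind the grasp point. The pads swing forward as they close: fully open they stand 13 mm farther back than shut.
Start: joints at [1.542, 0.255, 0.108, 0, -1.424, -0.285], TCP at [169.744, 523.144, 231.283] pointing down, gripper open.
Joint ranges: [-2.95, 2.95], [-1.21, 1.97], [-1.09, 1.5], [-2.87, 1.71], [-2.94, -0.07], [-3.05, 3.05]. Speed limits (rad/s): [2.57, 2.57, 3.14, 3.14, 3.14, 3.14].

### API

Orientations are given as a rotation vector (axis times angle).
In Python, from cell import read_state, get_image, hand_in, grip_depth gives the robot as it stands. The module is installed in compiled form; this text tells all that it offers.
- The arm moves only by the tool send_rows, never from a script. Its argument "steps" is text: rows parted by semicolons, each of 7 numbers parted by spaces: the gripper's target within -1 to 1 (fully open at 1, half-way at 0, shut at -1), then the shift along the tool's x, y, z in cm, then the turn, a rotation vector about the tool's x, y, z in degrees. In form: claw x y z wx wy wz; .... A call has 1 to 20 rows; each row shifts and turns the commanded pose from where the row before left it, along the tool's axes as they then stand; what a row does not reach is not made up. A row lasts 1/10 s, in which the tool goes at most 50 mm and 8.59 degrees, less where a joint would pass 70% of its speed; a pose out of reach is approached as far as the arm can. A call is refused whole if a number of a shift passes 5 or a number of a turn 8.59, either way. A call with a gripper value outside its range is refused whole. The fingers move at their own pace and stop on an object; "newtons" is the grip in N (left out, the last holds). Time passes only in rows, so rows that do not move let the fingers close. It gives the time, the measured TCP pose, the force and the opening at its end, in the units of the state.
- read_state(): the state, without advancing time (a new reading comes with each control period).
- get_image(name): name is "scene" or "top" or "wrist"; returns a dict with "pixels" (384x512x3 uint8, blue, green, red), "mtx" (3x3 intrinsics, pixels), "rvec" (rotation vector, rad) and "tvec" (3), from world to camera coordinates, as OpenCV has them. Camera axes: x right, y down, z forward; pixel columns grow to the right and rows downward; lengths in mm; the calibration is good to about 2 mm. The wrist camera is an equidistant fisheye: a pixel r from the principal point sees the ray r / f radians off the axis. A picture is of the moment at which its call begins. There is no depth.
- hand_in(): hands the job in, once; it reports no verdict.
The state is a dict: "time": time; "joint_pos": joint angles; "qvel": joint speeds; "tau": joint torques, N m; "tcp_pos": TCP position; "tcp_rot": TCP orientation; "wrist_force": force on the tool from outside, world axes, zero at the start; "wrist_torque": the same for the moment, N m; "finger_gap": opening from 0.0 (shut) to 1.0 (fully open).
Only numpy, scipy, OpenCV 4.12 (cv2) and the standard library are available. Lean on these libraries where they do the work, as an engineer would, in place of code of your own. Each camera call takes 0.05 s, during which the arm holds its last target. There are 200 camera calls.

### The job

The paste tin has been left standing over the round reset well of the control console. With the fingertips only, push the tin aside along the console's lid (do not grip, lift or tip it) so that it stays standing on the lid, clear of both wells and the start button; then reach into the round well, press the sunken reset key right down to its stop and keep it down for about a second; then press the raised start button right down and let it go. Leave the sunken key in the square well alone and disturb nothing else.

Things in the scene. Friction and masses are not known exactly. Their poses are not given: they have to be found in the camera images.
- console: Low control console fixed to the bench: dark base, grey painted flat lid, 180 (x) x 320 (y) mm, 50 mm tall. Origin: centre of its underside, at bench level; x away from the robot at yaw 0, y to the left. In its frame (mm): round well at (0, -10), square well (35, -110), start button (-50, -115). The lid's left part (y 30 to 155, x -85 to 40) is free for the tin.
- paste_tin: Closed round tin with a green lid and pale body, 67 mm across, 37 mm tall, about 0.25 kg, loose, standing on the console's lid over the round well (within 8 mm of its centre). Origin: centre of its underside, z up. Slides when pushed with about 1 to 2 N.
- reset_key_top (a point): Centre of the top face of the reset key: a flat black round key, 38 mm across, lying 20 mm below the lid's face (30 mm above the bench) in a round well 48 mm across with vertical walls, so the closed fingertips go in only near the centre. Hidden under the tin at the start.
- reset_key (a joint): Travel of the reset key in m: 0 up, 0.006 fully down. Springs back; needs about 1.5 N to start and 6 N at the stop.
- square_key_top (a point): Centre of the top face of the other sunken key, flat, black, 35 mm square, 20 mm below the lid in the square well, 44 mm wide. Not to be pressed.
- square_key (a joint): Travel of the square key in m: 0 up, 0.006 down.
- start_button_top (a point): Centre of the top of the start button: plain grey round button 32 mm across in a dark housing, the only control that stands up above the lid.
- start_button (a joint): Travel of the start button in m: 0 up, 0.006 fully down. Springs back; about 6 N at the stop.
- hex_key: Black hex key, 38 x 114 x 9 mm, loose, lying on the lid at its back left (about x 65, y 75 mm in the console's frame). A bystander. Origin: centre of its underside.
- mallet: Mallet, 96 x 279 x 34 mm, on the bench to the right. A bystander.
- deburrer: Hand deburring tool with a blue handle, 16 x 173 x 18 mm, on the bench to the left. A bystander.
- aerosol_1: Spray can, 67 mm across, 205 mm tall, back left. A bystander.
- guard_post (a point): Foot of the fixed upright post (30 mm square, 1.3 m tall) of the guard frame that stands between robot and bench, at its left end: keep the arm clear of it. The frame's front rail, 50 mm wide, runs from here to the right along the bench's front edge, its top 47 mm above the bench; its right fifth is closed by a tall clear leaf, the rest is open above the rail.
Things that resemble listed ones, but are neither listed nor needed, are in the scene too. Leave any turquoise or yellow look-alike of the paste_tin alone.

How it is judged (in metres and radians):
On the way, in this order (a step that is already met when the one before it is completed fails the run):
1. the tin stands on the lid, clear of the round well (horizontal distance between paste_tin and reset_key_top above 0.06 m and angle between paste_tin's own z axis and vertical below 0.1 rad and z of paste_tin in the frame of console above 0.045 m), for 0.2 s.
2. the reset key is held fully down for half a second by the fingers (value of joint reset_key above 0.0045 m and contact force between the fingers and reset_key above 1 N), for 0.5 s.
3. the start button is pressed fully down by the fingers (value of joint start_button above 0.0045 m and contact force between the fingers and start_button above 1 N), for 0.1 s.
At the end, for the whole second after the job is handed in: The tin stands upright (within 0.1 rad) and at rest on the console's lid, its centre at least 60 mm from the centre of either well and 56 mm from the start button's; all three keys are back up (within 1.5 mm) (all of step 1 and value of joint each of reset_key, square_key, start_button below 0.0015 m and horizontal distance between paste_tin and square_key_top above 0.06 m and horizontal distance between paste_tin and start_button_top above 0.056 m and linear speed of paste_tin below 0.01 m/s and z of paste_tin in the frame of console below 0.056 m); the robot touches nothing.
It fails at once if the tin is lifted off the lid or falls off the console (z of paste_tin in the frame of console above 0.06 m or z of paste_tin in the frame of console below 0.035 m).
It fails at once if the tin is tipped (angle between paste_tin's own z axis and vertical above 0.35 rad).
It fails at once if the tin is squeezed or rammed (over 30 N) (contact force between the fingers and paste_tin above 30 N).
It fails at once if the key in the square well is pressed (value of joint square_key above 0.003 m).
It fails at once if a bystander is disturbed (moved over 25 mm) (distance of any of hex_key, mallet, deburrer, aerosol_1 from where it was at the start of the episode above 0.025 m).
It also fails if it takes over 54 s, if anything falls off the work surface, if the arm or the gripper's body presses on something with over 40 N, if the wrist force passes 120 N, or if a joint passes its speed limit or range.

## Working session

There is one attempt and no reset: what is moved stays moved. The work goes in short steps, Python scripts to look and compute and a tool call to move; the robot and the scene stay as the last step left them, time stands still between calls to the robot, and variables do not carry over. Pictures are saved under pics/ and viewed, about 8 in all and at most 12, crops included, and the job is handed in when it is done.

Besides the shell and the picture viewer there is one more tool, called after "Call:" by a JSON object that holds its "fn" and its "kwargs". send_rows: Moves the arm, as the interface text tells. Its arguments: {"type":"object","properties":{"steps":{"type":"string"},"newtons":{"type":"number"}},"required":["steps"]}

```bash
mkdir -p pics; cat > h.py <<'E'
import numpy as np, cv2
from cell import *
def ray(im,u,v):
    R=cv2.Rodrigues(np.array(im["rvec"],float))[0]; t=np.array(im["tvec"],float).ravel()
    K=np.array(im["mtx"]); d=np.array([(u-K[0,2])/K[0,0],(v-K[1,2])/K[1,1],1.])
    return -R.T@t, R.T@d
def hit(im,u,v,z):
    c,d=ray(im,u,v); return c+d*(z-c[2])/d[2]
def proj(im,p):
    return cv2.projectPoints(np.array(p,float).reshape(-1,1,3),np.array(im["rvec"],float),np.array(im["tvec"],float),np.array(im["mtx"]),None)[0].reshape(-1,2)
E
python3 - <<'E'
from h import *
s=read_state();print(s,grip_depth)
a=get_image("scene");b=get_image("top")
np.save("scene.npy",a,allow_pickle=True);np.save("top.npy",b,allow_pickle=True)
for n,i in(("scene",a),("top",b)):
    print(n,ray(i,256,192),i["mtx"]); cv2.imwrite(f"pics/{n}0.png",cv2.resize(i["pixels"],(800,600)))
E
```

```text
{'time': 0.0, 'joint_pos': array([ 1.54159031e+00,  2.55792407e-01,  1.07000362e-01, -4.88341207e-04,
       -1.42391963e+00, -2.84598563e-01]), 'qvel': array([-5.77569224e-05,  2.82450655e-04,  1.63918464e-04, -4.62209997e-04,
       -2.60673191e-04, -4.12208003e-04]), 'tau': array([-1.40144286e-03, -3.86635637e+01,  2.37942713e+01,  5.36546901e+00,
       -6.05439447e-03, -2.63605142e-05]), 'tcp_pos': array([169.56064533, 522.6816155 , 230.36813367]), 'tcp_rot': array([ 3.10104670e+00, -4.90708136e-01, -3.69162476e-04]), 'wrist_force': array([0.38567654, 0.68605105, 0.06590315]), 'wrist_torque': array([-0.00081372, -0.02090654,  0.01484659]), 'finger_gap': 0.9987803028754282} 18.700000000000003
scene (array([  560.71693072, -1169.5347735 ,   771.53739281]), array([-0.05375764,  0.88058864, -0.47149052])) [[397.80125919   0.         258.9066247 ]
 [  0.         397.80125919 201.54854716]
 [  0.           0.           1.        ]]
top (array([ 281.43071056,   33.71770634, 1345.66239987]), array([ 0.17158064,  0.00361063, -0.98520926])) [[411.74118102   0.         256.5229073 ]
 [  0.         411.74118102 195.87614961]
 [  0.           0.           1.        ]]
```

View pics/top0.png

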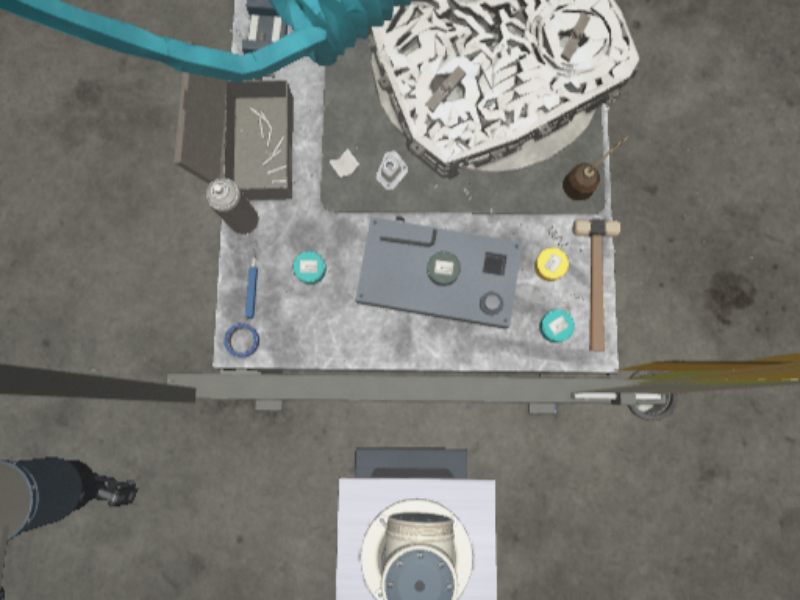

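View pics/scene0.png

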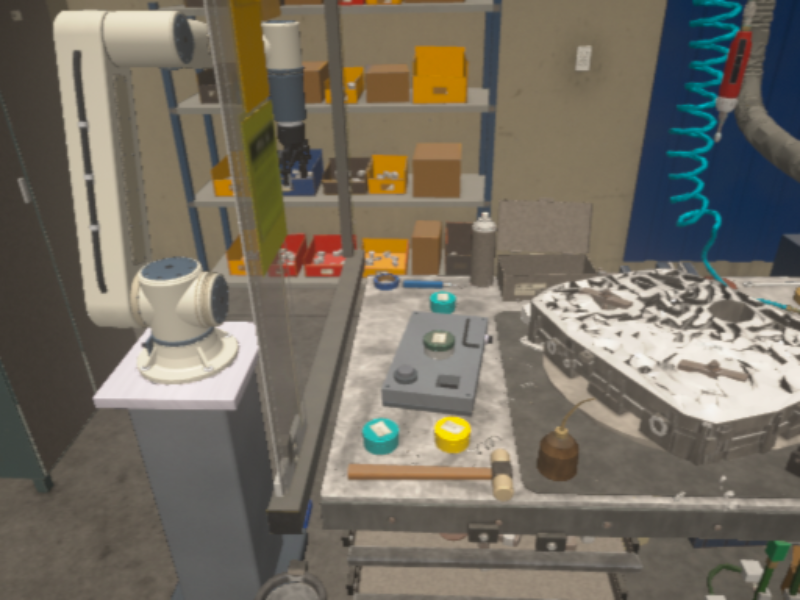

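The top view (800×600) shows the console lid with corners near (370,220), (521,237), (508,325) and (357,302). The start button is at (491,302) and the square well at (494,263). There are four tins: dark green (444,267), on the console; turquoise (309,267) and (558,325); and yellow (552,264). Only the dark green one stands on the lid over the round well, so it fits the description. The guard post's foot is near (182,385), and the hand starts left of it, in front of the rail.

```bash
python3 - <<'E'
from h import *
b=np.load("top.npy",allow_pickle=True).item(); a=np.load("scene.npy",allow_pickle=True).item()
k=512/800
T=b["pixels"]; hsv=cv2.cvtColor(T,cv2.COLOR_BGR2HSV)
def P(im,u,v,z): return hit(im,u*k,v*k,z)[:2].round(1)
c=np.array([P(b,*q,50) for q in((370,220),(521,237),(508,325),(357,302))]);print("lid corners",c.tolist(),c.mean(0))
print("edges",[np.linalg.norm(c[i]-c[(i+1)%4]).round() for i in range(4)])
print("button",P(b,491,302,60),"sq",P(b,494,263,50),"tin",P(b,444,267,87))
print("post",P(b,182,385,47),"rail",P(b,400,375,47),P(b,400,400,47),"hex",P(b,410,236,59))
print("scene: button",P(a,405,372,60),"tin",P(a,439,338,87),"sq",P(a,449,380,50),"post foot",P(a,355,262,47))
cv2.imwrite("pics/c0.png",cv2.resize(T[130:220,220:345],(800,576),interpolation=cv2.INTER_CUBIC))
E
```

```text
lid corners [[675.7, 103.2], [643.0, -211.2], [458.3, -181.5], [501.8, 126.3]] [569.7 -40.8]
edges [np.float64(316.0), np.float64(187.0), np.float64(311.0), np.float64(175.0)]
button [ 503.5 -146.1] sq [ 587.  -154.5] tin [568.8 -48.9]
post [329.2 473.4] rail [354.6  36.5] [304.8  35.9] hex [639.8  19.5]
scene: button [ 504.8 -145.5] tin [572.9 -58.7] sq [ 592.6 -157.1] post foot [341.  407.1]
```

View pics/c0.png

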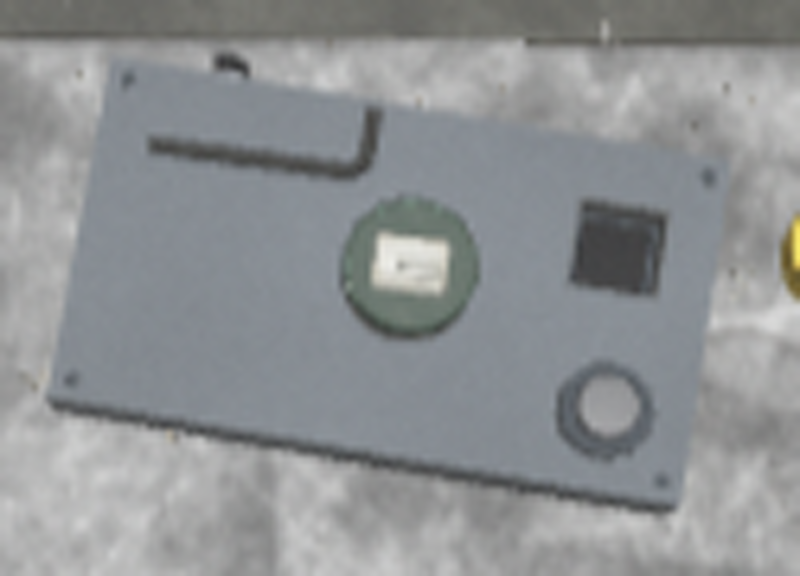

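The crop shows the green tin's lid at (410,266), the square well at (618,248), the button top at (610,405) and the hex key at (150-380,105-175). The lid corners are clear. This confirms that the green tin on the lid is the right one.

```bash
python3 - <<'E'
from h import *
b=np.load("top.npy",allow_pickle=True).item(); a=np.load("scene.npy",allow_pickle=True).item()
H=lambda u,v,z:hit(b,220+u/6.4-.42,130+v/6.4-.42,z)[:2]
pts=[(110,60),(727,160),(678,497),(48,400),(618,248)]
m=np.array([[90,160],[90,-160],[-90,-160],[-90,160],[35,-110]],float)
w=np.array([H(*p,50) for p in pts])
mc,wc=m.mean(0),w.mean(0); U,S,V=np.linalg.svd((m-mc).T@(w-wc)); R=(U@V).T
t=wc-R@mc; print("yaw",np.arctan2(R[1,0],R[0,0]),"console",t,"res",(w-(m@R.T+t)).round(1).tolist())
np.savez("con.npz",R=R,t=t)
for n,q in dict(round=(0,-10),sq=(35,-110),but=(-50,-115)).items(): print(n,(R@q+t).round(1))
tin=H(410,265,87);print("tin",tin,"in console",R.T@(tin-t)); print("but seen z62",H(610,405,62))
for n,p in dict(hexL=(150,147),hexC=(345,172),hexE=(378,110)).items(): print(n,(R.T@(H(*p,55)-t)).round(1))
# scene: tin lid mask
hs=cv2.cvtColor(a["pixels"],cv2.COLOR_BGR2HSV)
print("scene px of button,tin,round,sq (800)",(proj(a,[[*(R@(-50,-115)+t),60],[*tin,87],[*(R@(0,-10)+t),50],[*(R@(35,-110)+t),50]])/.64).round().tolist())
E
```

```text
yaw -0.15102485721001574 console [570.12491322 -39.83776112] res [[-1.2, -1.4], [-1.7, 1.4], [3.7, 1.6], [0.4, -1.1], [-1.2, -0.6]]
round [568.6 -49.7]
sq [ 588.2 -153.9]
but [ 503.4 -146. ]
tin [568.44604311 -47.31271744] in console [-0.53514255 -7.64246029]
but seen z62 [ 504.54006778 -147.89114916]
hexL [ 45.9 130.3]
hexC [49.1 31.1]
hexE [83.8 19.6]
scene px of button,tin,round,sq (800) [[404.0, 372.0], [437.0, 335.0], [437.0, 351.0], [447.0, 379.0]]
```

The console pose fits to about 3 mm, and the tin is at console (-0.5,-7.6). I'll retract from the post first and set the jaws across the push direction, half open so they cradle the tin.

Call:
{"fn": "send_rows", "kwargs": {"steps": "0 0.6 3 0 0 0 0;0 0.6 3 0 0 0 0;0 0.6 3 0 0 0 0;0 0.6 3 0 0 0 0;0 0.6 3 0 0 0 0;0 0.6 3 0 0 0 0;0 0 0 0 0 0 8.07;0 0 0 0 0 0 8.07;0 0 0 0 0 0 8.07;0 0 0 0 0 0 8.07;0 0 0 0 0 0 8.07;0 0 0 0 0 0 8.07;0 0 0 0 0 0 8.07;0 0 0 0 0 0 8.07;0 0 0 0 0 0 8.07;0 0 0 0 0 0 8.07"}}

```text
time: 1.7
tcp_pos: [148.3, 340.5, 230.9]
tcp_rot: [2.04, -2.389, 0.001]
wrist_force: [0.5, 0.1, 0.2]
finger_gap: 0.499
```

Call:
{"fn": "send_rows", "kwargs": {"steps": "0 2.35 -2.8 0 0 0 0;0 2.35 -2.8 0 0 0 0;0 2.35 -2.8 0 0 0 0;0 2.35 -2.8 0 0 0 0;0 2.35 -2.8 0 0 0 0;0 2.35 -2.8 0 0 0 0;0 2.35 -2.8 0 0 0 0;0 2.35 -2.8 0 0 0 0;0 2.3 -3.15 0 0 0 0;0 2.3 -3.15 0 0 0 0;0 2.3 -3.15 0 0 0 0;0 2.3 -3.15 0 0 0 0;0 2.3 -3.15 0 0 0 0;0 2.3 -3.15 0 0 0 0;0 2.3 -3.15 0 0 0 0;0 2.3 -3.15 0 0 0 0;0 0 0 0 0 0 0;0 0 0 0 0 0 0"}}

```text
time: 3.5
tcp_pos: [562.8, -99.3, 230.0]
tcp_rot: [2.044, -2.384, -0.003]
wrist_force: [-0.0, 0.5, -0.4]
finger_gap: 0.499
```

```bash
cat >> h.py <<'E'
def con(p):
    c=np.load("con.npz"); return c["R"].T@(np.array(p)[:2]-c["t"])
def wproj(im,p):
    return cv2.fisheye.projectPoints(np.array(p,float).reshape(-1,1,3),np.array(im["rvec"],float),np.array(im["tvec"],float),np.array(im["mtx"]),np.zeros(4))[0].reshape(-1,2)
def wray(im,u,v,z):
    K=np.array(im["mtx"]);x,y=(u-K[0,2])/K[0,0],(v-K[1,2])/K[1,1];r=np.hypot(x,y)+1e-9
    d=np.array([x/r*np.sin(r),y/r*np.sin(r),np.cos(r)]);R=cv2.Rodrigues(np.array(im["rvec"],float))[0];c=-R.T@np.array(im["tvec"],float).ravel();d=R.T@d
    return c+d*(z-c[2])/d[2]
E
python3 - <<'E'
from h import *
s=read_state();print(s["tcp_pos"],con(s["tcp_pos"]),s["joint_pos"],s["tcp_rot"])
w=get_image("wrist");np.save("w1.npy",w,allow_pickle=True);print(wray(w,256,192,50),w["mtx"])
cv2.imwrite("pics/w1.png",cv2.resize(w["pixels"],(800,600)))
E
```

```text
[562.77753197 -99.33306362 229.992046  ] [  1.68740274 -59.92351545] [ 9.86303494e-02  3.00044075e-01  1.66188299e-01 -3.69649259e-04
 -1.43927516e+00 -2.51663522e-01] [ 2.04396255 -2.38350917 -0.00257184]
[568.06832226 -73.58848381  50.        ] [[297.31863964   0.         257.4552966 ]
 [  0.         297.31863964 191.35361881]
 [  0.           0.           1.        ]]
```

View pics/w1.png

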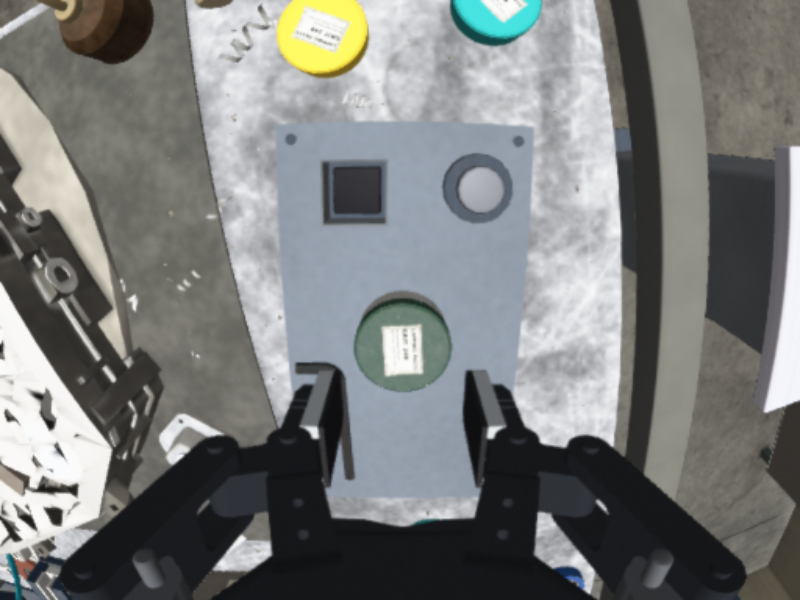

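The wrist view shows the green tin's lid at (403,345), the square well at (355,191), the button at (481,190) and the lid's right corners at (277,123) and (533,127). It's clear to the right of the tin.

```bash
python3 - <<'E'
from h import *
w=np.load("w1.npy",allow_pickle=True).item()
for n,(u,v,z) in dict(tin=(403,345,87),sq=(355,191,50),but=(481,190,62),c1=(277,123,50),c2=(533,127,50),c3=(295,497,50)).items():
    p=wray(w,u*.64,v*.64,z);print(n,p[:2].round(1),con(p).round(1))
hs=cv2.cvtColor(w["pixels"],cv2.COLOR_BGR2HSV);m=cv2.inRange(hs,(50,50,20),(85,255,140));m[:180]=0;m[260:]=0;m[:,:200]=0;m[:,300:]=0
c=max(cv2.findContours(m,0,1)[0],key=cv2.contourArea);(x,y),r=cv2.minEnclosingCircle(c);p=wray(w,x,y,87);print(x/.64,y/.64,r,p,con(p))
E
```

```text
tin [569.  -54.2] [  1.1 -14.4]
sq [ 586.5 -156.7] [  33.8 -113.1]
but [ 502.  -145.8] [ -51.4 -115. ]
c1 [ 632.2 -214.2] [  87.6 -163. ]
c2 [ 457.4 -184.5] [ -89.7 -160. ]
c3 [695.5 103.5] [102.4 160.6]
401.8489360809326 344.53125 30.517053604125977 [569.7450623  -54.66621035  87.        ] [  1.85543376 -14.71681212]
```

Call:
{"fn": "send_rows", "kwargs": {"steps": "0 0.3 0 0 0 0 0;0 0.3 0 0 0 0 0;0 0 0 2.5 0 0 0;0 0 0 2.5 0 0 0;0 0 0 2.5 0 0 0;0 0 0 2.5 0 0 0;0 0 0 2.5 0 0 0;0 0 0 2 0 0 0;0 0 0 1.5 0 0 0;0 0 0 1 0 0 0;0 0 0 0.2 0 0 0;0 0 0 0 0 0 0"}}

```text
time: 4.75
tcp_pos: [562.1, -104.6, 59.8]
tcp_rot: [-2.047, 2.382, -0.001]
wrist_force: [0.6, -0.5, 1.0]
finger_gap: 0.502
```

```bash
python3 - <<'E'
from h import *
s=read_state();print(s["tcp_pos"],con(s["tcp_pos"]),s["wrist_force"])
w=get_image("wrist");np.save("w2.npy",w,allow_pickle=True)
cv2.imwrite("pics/w2.png",cv2.resize(w["pixels"],(640,480)))
E
```

```text
[ 562.09864515 -104.61016626   59.76614705] [  1.81019091 -65.24269044] [ 0.56158127 -0.51394111  0.99301588]
```

View pics/w2.png

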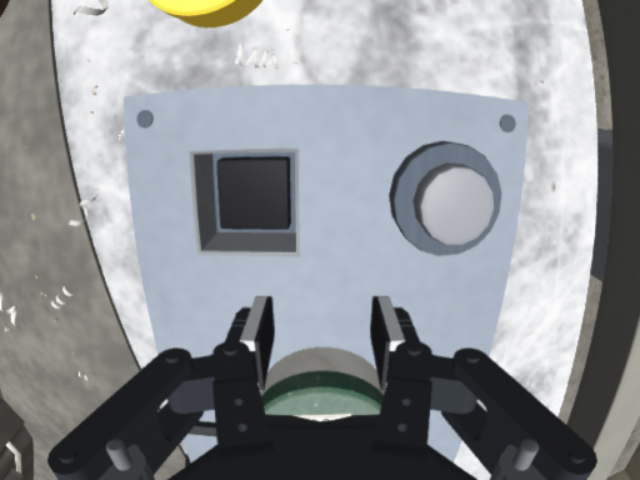

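The view shows the fingers over bare lid, with the tin centred behind them and both wells clear. I'll push gently.

Call:
{"fn": "send_rows", "kwargs": {"steps": "0 -0.5 0 0 0 0 0;0 -0.5 0 0 0 0 0;0 -0.4 0 0 0 0 0;0 -0.4 0 0 0 0 0;0 -0.4 0 0 0 0 0;0 -0.4 0 0 0 0 0;0 -0.5 0.1 0 0 0 0;0 -0.5 0.1 0 0 0 0;0 -0.5 0.1 0 0 0 0;0 -0.5 0.1 0 0 0 0;0 0 0 0 0 0 0"}}

```text
time: 5.9
tcp_pos: [564.9, -57.7, 59.3]
tcp_rot: [-2.047, 2.382, 0.0]
wrist_force: [-0.1, -0.4, -0.5]
finger_gap: 0.501
```

```bash
python3 - <<'E'
from h import *
s=read_state();print(s["tcp_pos"],con(s["tcp_pos"]),s["wrist_force"],s["finger_gap"])
b=get_image("top");np.save("t2.npy",b,allow_pickle=True)
cv2.imwrite("pics/t2.png",cv2.resize(b["pixels"][125:225,215:350],(800,593),interpolation=cv2.INTER_CUBIC))
E
```

```text
[564.93385016 -57.74612307  59.30398586] [ -2.43763712 -18.48552106] [-0.0976121  -0.40641882 -0.53182801] 0.5010371181539856
```

View pics/t2.png

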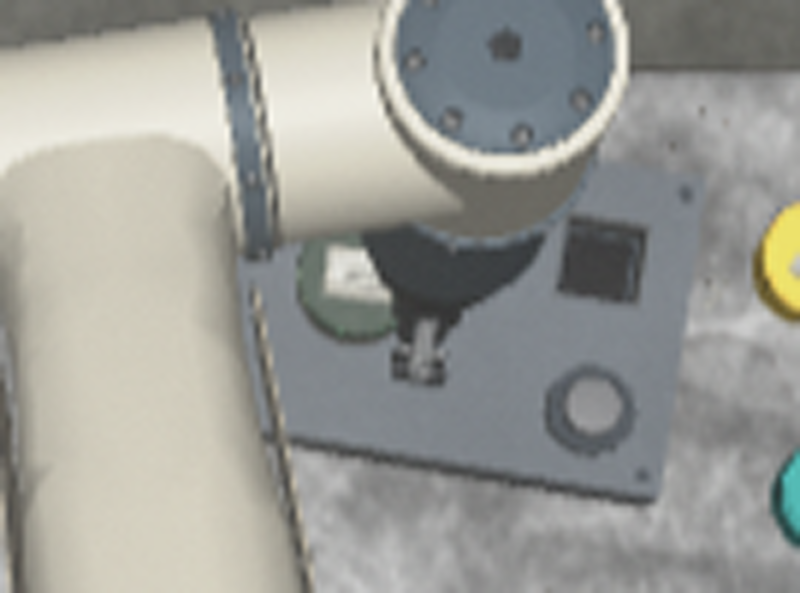

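The tin is sliding upright ahead of the fingers, with its centre near (355,285) in the crop. I'll carry on, back off, then rise and look.

Call:
{"fn": "send_rows", "kwargs": {"steps": "0 -0.5 0.1 0 0 0 0;0 -0.5 0.1 0 0 0 0;0 -0.5 0.1 0 0 0 0;0 -0.5 0.1 0 0 0 0;0 -0.5 0.1 0 0 0 0;0 -0.5 0.1 0 0 0 0;0 -0.5 0.1 0 0 0 0;0 -0.5 0.1 0 0 0 0;0 -0.5 0.1 0 0 0 0;0 -0.5 0.1 0 0 0 0;0 -0.5 0.1 0 0 0 0;0 -0.5 0.1 0 0 0 0;0 -0.5 0.1 0 0 0 0;0 0 0 0 0 0 0;0 0 0 0 0 0 0"}}

```text
time: 7.45
tcp_pos: [562.0, 8.0, 59.3]
tcp_rot: [-2.047, 2.382, 0.0]
wrist_force: [0.4, -0.8, -0.0]
finger_gap: 0.501
```

Call:
{"fn": "send_rows", "kwargs": {"steps": "0 1 0 0 0 0 0;0 1.5 0 0 0 0 0;0 1.5 0 0 0 0 0;0 1 0 -2 0 0 0;0 1 0 -3 0 0 0;-1 0.5 0 -3 0 0 0;-1 0.5 0 -3 0 0 0;-1 0 0 0 0 0 0;-1 0 0 0 0 0 0;-1 0 0 0 0 0 0;-1 0 0 0 0 0 0;-1 0 0 0 0 0 0"}}

```text
time: 8.65
tcp_pos: [550.9, -61.7, 168.4]
tcp_rot: [2.046, -2.382, -0.002]
wrist_force: [0.1, 0.3, 0.5]
finger_gap: 0.006
```

```bash
python3 - <<'E'
from h import *
s=read_state();print(s["tcp_pos"],con(s["tcp_pos"]),s["wrist_force"],s["finger_gap"])
w=get_image("wrist");np.save("w3.npy",w,allow_pickle=True)
cv2.imwrite("pics/w3.png",cv2.resize(w["pixels"],(800,600)))
E
```

```text
[550.86261315 -61.69892243 168.35850921] [-15.75400273 -24.51036466] [0.05440108 0.29032122 0.45787087] 0.0060186291093596135
```

View pics/w3.png

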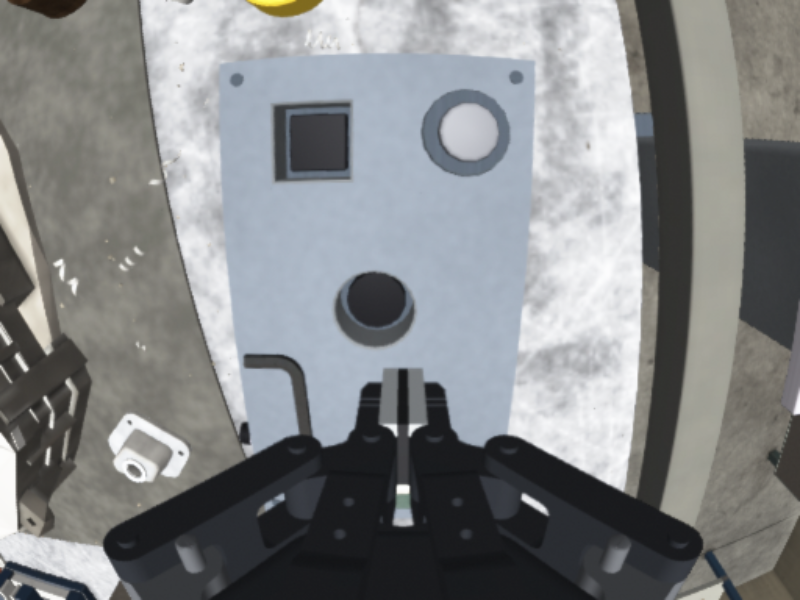

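The round well is now open: its rim is centred at (374,309) and the black key at (376,299). The button top is at (469,132) and the square key at (319,142). The tin is out of view behind the fingers.

```bash
python3 - <<'E'
from h import *
w=np.load("w3.npy",allow_pickle=True).item();s=read_state()
print("tcp px",wproj(w,s["tcp_pos"])/.64)
for n,(u,v,z) in dict(rim=(374.5,309,50),key=(376.5,299.5,30),sqrim=(314,141,50),but=(469,132,62),c1=(219,63,50),c2=(535,62,50),rimL=(335,309,50),rimR=(414,309,50)).items():
    p=wray(w,u*.64,v*.64,z);print(n,p[:2].round(1),con(p).round(1))
b=get_image("top");k=get_image("scene");np.save("t3.npy",b,allow_pickle=True)
A=cv2.resize(b["pixels"][125:225,215:350],(400,296),interpolation=3);B=cv2.resize(k["pixels"][185:275,225:345],(400,300),interpolation=3)
cv2.imwrite("pics/t3.png",np.vstack([A,B]))
E
```

```text
tcp px [[402.62781561 394.10689433]]
rim [568.8 -53.2] [  0.7 -13.4]
key [568.7 -52.4] [  0.5 -12.7]
sqrim [ 585.8 -155.6] [  32.9 -112. ]
but [ 502.3 -146.9] [ -51.  -116.1]
c1 [ 633.5 -213.6] [  88.8 -162.3]
c2 [ 457.  -183.7] [ -90.2 -159.2]
rimL [592.2 -56.8] [ 24.3 -13.5]
rimR [545.6 -49.7] [-22.8 -13.4]
```

View pics/t3.png

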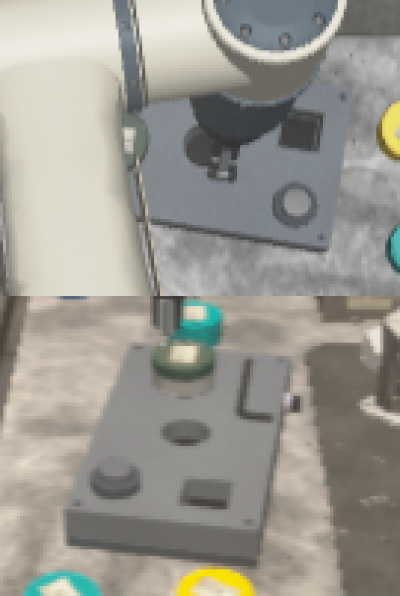

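The upper crop (top view) and lower crop (scene) show the tin upright on the lid, well left of the well, with the hex key undisturbed. The two views put the well centre at (568.6,-49.7) and (568.8,-53), so I take (568.7,-51.5) and check it from close up.

Call:
{"fn": "send_rows", "kwargs": {"steps": "-1 -0.64 -0.8 0 0 0 0;-1 -0.64 -0.8 0 0 0 0;-1 0 0 2.5 0 0 0;-1 0 0 2.5 0 0 0;-1 0 0 2.5 0 0 0;-1 0 0 2 0 0 0;-1 0 0 1.5 0 0 0;-1 0 0 0 0 0 0;-1 0 0 0 0 0 0"}}

```text
time: 9.7
tcp_pos: [569.8, -51.1, 59.5]
tcp_rot: [2.048, -2.382, 0.001]
wrist_force: [-0.6, 0.3, 0.7]
finger_gap: -0.004
```

```bash
python3 - <<'E'
from h import *
s=read_state();print(s["tcp_pos"],con(s["tcp_pos"]),s["wrist_force"],s["finger_gap"])
w=get_image("wrist");np.save("w4.npy",w,allow_pickle=True);b=get_image("scene")
k=.8;print("tcp px",wproj(w,s["tcp_pos"]))
A=cv2.resize(w["pixels"][150:384,150:362],(534,590),interpolation=3);B=cv2.resize(b["pixels"][200:255,255:305],(266,293),interpolation=3)
cv2.imwrite("pics/w4.png",np.hstack([A,np.vstack([B,np.zeros((297,266,3),np.uint8)])]))
E
```

```text
[569.79202816 -51.12047574  59.51686415] [  1.36840428 -11.20437109] [-0.57246768  0.33718673  0.72826369] -0.0037955448471496595
tcp px [[257.92152053 251.87974866]]
```

View pics/w4.png

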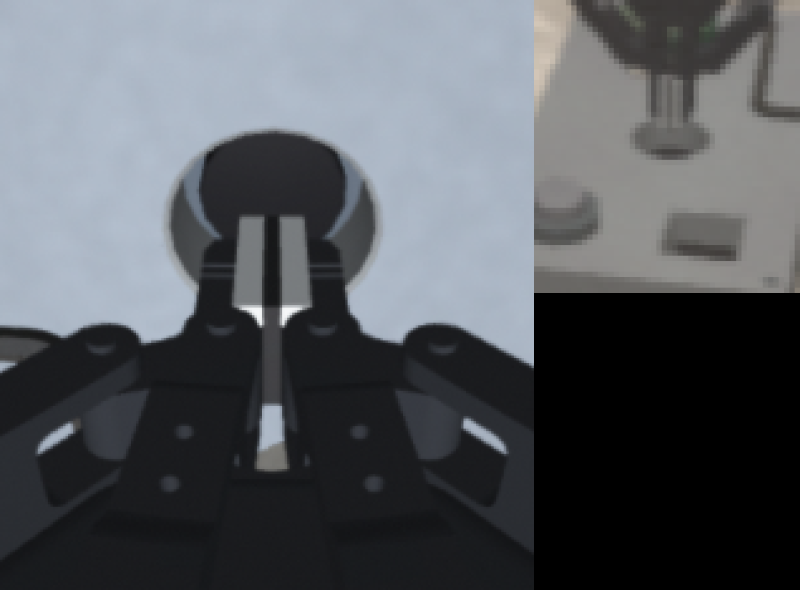

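The wrist crop shows the fingers (x≈271) centred on the well (167–380) across the jaws. I'll check along the other axis by casting the rim's near edge.

```bash
python3 - <<'E'
from h import *
w=np.load("w4.npy",allow_pickle=True).item()
for u,v in((273,129),(167,222),(380,222)):
    p=wray(w,150+u/2.519,150+v/2.521,50);print(con(p))
print(con(wray(w,257.9,150+214/2.521,59.5)), "finger tip front edge")
E
```

```text
[  1.09650753 -37.2021922 ]
[ 25.16659418 -14.63130764]
[-23.25316155 -14.5493783 ]
[  1.37892632 -21.64251733] finger tip front edge
```

Call:
{"fn": "send_rows", "kwargs": {"steps": "-1 0.1 0 0 0 0 0;-1 0 0 1 0 0 0;-1 0 0 1 0 0 0;-1 0 0 0.5 0 0 0;-1 0 0 0 0 0 0;-1 0 0 0.3 0 0 0;-1 0 0 0.3 0 0 0;-1 0 0 0.2 0 0 0;-1 0 0 0.2 0 0 0;-1 0 0 0 0 0 0"}}

```text
time: 10.8
tcp_pos: [569.3, -52.3, 24.7]
tcp_rot: [-2.047, 2.382, -0.001]
wrist_force: [-1.1, -0.1, 5.3]
finger_gap: 0.001
```

Call:
{"fn": "send_rows", "kwargs": {"steps": "-1 0 0 0.1 0 0 0;-1 0 0 0.1 0 0 0;-1 0 0 0 0 0 0;-1 0 0 0 0 0 0;-1 0 0 0 0 0 0;-1 0 0 0 0 0 0;-1 0 0 0 0 0 0;-1 0 0 0 0 0 0;-1 0 0 0 0 0 0;-1 0 0 0 0 0 0;-1 0 0 0 0 0 0"}}

```text
time: 11.9
tcp_pos: [569.3, -52.4, 24.0]
tcp_rot: [-2.047, 2.382, -0.002]
wrist_force: [-3.6, 1.1, 11.7]
finger_gap: -0.002
```

The key is at its stop (11.7 N, z stopped at 24.0) and has been held for over a second. Next I rise and go over the start button.

Call:
{"fn": "send_rows", "kwargs": {"steps": "-1 0 0 -1 0 0 0;-1 0 0 -2 0 0 0;-1 0 0 -2 0 0 0;-1 0 0 -2 0 0 0;-1 0 0 -1 0 0 0;-1 2.06 1.02 0 0 0 0;-1 2.06 1.02 0 0 0 0;-1 2.06 1.02 0 0 0 0;-1 2.06 1.02 0 0 0 0;-1 2.06 1.02 0 0 0 0;-1 0 0 1 0 0 0;-1 0 0 1 0 0 0;-1 0 0 0.7 0 0 0;-1 0 0 0 0 0 0;-1 0 0 0 0 0 0"}}

```text
time: 13.4
tcp_pos: [503.2, -146.0, 74.9]
tcp_rot: [2.048, -2.382, -0.001]
wrist_force: [0.6, -0.5, 0.1]
finger_gap: 0.001
```

Call:
{"fn": "send_rows", "kwargs": {"steps": "-1 0 0 0.4 0 0 0;-1 0 0 0.4 0 0 0;-1 0 0 0.2 0 0 0;-1 0 0 0.2 0 0 0;-1 0 0 0 0 0 0"}}

```text
time: 13.9
tcp_pos: [504.0, -146.3, 65.9]
tcp_rot: [-2.047, 2.381, -0.004]
wrist_force: [-4.7, 4.9, 18.7]
finger_gap: -0.002
```

There's 18.7 N at z 65.9, which looks like the stop. I'll back off in steps and read the force to confirm the 6 mm spring travel, so I know it isn't the housing.

Call:
{"fn": "send_rows", "kwargs": {"steps": "-1 0 0 -0.3 0 0 0;-1 0 0 0 0 0 0;-1 0 0 0 0 0 0"}}

```text
time: 14.2
tcp_pos: [503.9, -146.3, 67.1]
tcp_rot: [-2.046, 2.381, -0.002]
wrist_force: [1.8, 1.8, 4.8]
finger_gap: 0.001
```

Call:
{"fn": "send_rows", "kwargs": {"steps": "-1 0 0 -0.3 0 0 0;-1 0 0 0 0 0 0;-1 0 0 0 0 0 0"}}

```text
time: 14.5
tcp_pos: [503.6, -146.5, 69.5]
tcp_rot: [-2.047, 2.382, -0.001]
wrist_force: [2.9, 0.8, 3.4]
finger_gap: 0.001
```

Call:
{"fn": "send_rows", "kwargs": {"steps": "-1 0 0 -0.3 0 0 0;-1 0 0 0 0 0 0;-1 0 0 0 0 0 0"}}

```text
time: 14.8
tcp_pos: [502.2, -146.6, 71.9]
tcp_rot: [2.046, -2.382, -0.002]
wrist_force: [0.2, 0.4, 2.0]
finger_gap: 0.001
```

The force is linear at about 0.6 N/mm (2.0, 3.4, 4.8 N) and then climbs steeply at 65.9, so the button reached its stop. Now I retreat and do a final check.

Call:
{"fn": "send_rows", "kwargs": {"steps": "-1 0 0 -2 0 0 0;-1 0 0 -4 0 0 0;-1 0 0 -4 0 0 0;-1 0 0 -4 0 0 0;-1 0 2 0 0 0 0;-1 0 3 0 0 0 0;-1 0 3 0 0 0 0;-1 0 3 0 0 0 0;-1 0 0 0 0 0 0;-1 0 0 0 0 0 0;-1 0 0 0 0 0 0"}}

```text
time: 15.9
tcp_pos: [394.5, -129.9, 211.9]
tcp_rot: [2.046, -2.383, -0.001]
wrist_force: [0.6, -0.4, -0.3]
finger_gap: 0.001
```

```bash
python3 - <<'E'
from h import *
s=read_state();print(s["time"],s["tcp_pos"],s["wrist_force"])
b=get_image("top");k=get_image("scene")
A=cv2.resize(b["pixels"][120:230,200:400],(800,440),interpolation=3);B=cv2.resize(k["pixels"][165:320,205:345],(397,440),interpolation=3)
hs=cv2.cvtColor(b["pixels"],cv2.COLOR_BGR2HSV);m=cv2.inRange(hs,(50,40,20),(80,255,140));m[:120]=0;m[230:]=0
for c in cv2.findContours(m,0,1)[0]:
    if cv2.contourArea(c)>60:
        (x,y),r=cv2.minEnclosingCircle(c);p=hit(b,x,y,87);print("tin",x,y,r,p,con(p))
cv2.imwrite("pics/f.png",cv2.resize(np.hstack([A,B]),(800,294)))
E
```

```text
15.9 [ 394.47731503 -129.91768406  211.93452162] [ 0.59861005 -0.38476739 -0.29391965]
```

View pics/f.png

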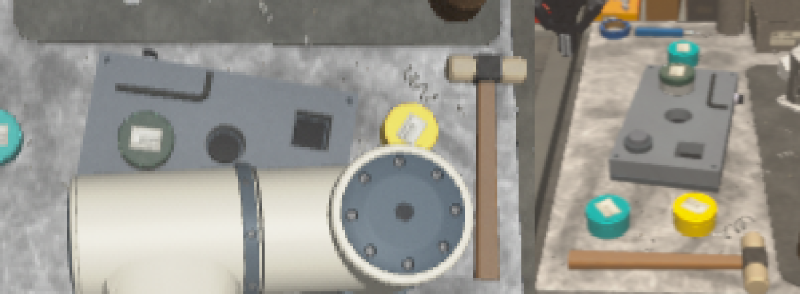

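The final view shows the tin upright on the lid at (146,138), about 90 mm from the round well at (226,143) and clear of the hex key. Nothing else has moved, and the arm is clear.

```bash
python3 -c "
from cell import *
hand_in();print(read_state()['wrist_force'])"
```

```text
the job is handed in; nothing more can be done
the job is handed in; nothing more can be done
```

I pushed the tin aside, pressed the reset key and the start button to their stops, and handed the job in at about 16 s of the 54 s allowed. No verdict was reported.

- **Tin:** I slid it left along the lid with the half-open fingertips. In the last picture it stands upright about 90 mm from the round well, clear of the hex key, the square well and the button. That distance is read off the picture, because my automatic colour check for the tin in that frame found nothing.
- **Reset key:** I held it down for about 1.1 s. The force reached 11.7 N with the fingertips stopped at z 24.0 mm, the height expected for the key fully down.
- **Start button:** I pressed it until the force reached 18.7 N at z 65.9 mm. Backing off gave 4.8, 3.4 and 2.0 N over the next 6 mm, which matches the spring rather than the housing. I did not measure the joint itself.
- **Everything else:** I kept clear of the square key throughout. The arm was clear of everything at hand-in, with the wrist force near zero, and the last picture shows none of the visible bystanders moved.
- **Disagreement between views:** the top and wrist cameras put the well about 3 mm apart in y. I used the middle, then moved 1 mm after a close-up check before going in.

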